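# Roll the sample tote into the intake bay and hold its lid open

### The arm

A 6-joint arm with a two-finger parallel gripper is mounted at the origin on a cart in front of the work surface, level with it; the furniture and walls round the work are solid. World frame = base frame: x ahead of the robot, y to its left, z up, the work surface at z = 0. Lengths are in mm, angles in rad, forces in N, time in s.
With the tool pointing down it reaches from about 275 to 1000 mm from the base axis. Payload 8.4 kg.
Tool frame: the origin (TCP) lies at the very end of the fingers, on their centre line; the grasp point (between the pads) lies 19 mm behind it; z points along the fingers, y is the direction in which the jaws open and shut (so a half turn about z gives the same grasp; the last joint's range is limited). The gripper opens to 85 mm and grips with 20 to 120 N. Pads are 22 mm wide; open, the fingers measure 114 mm over their backs; the gripper's body (76 mm by 85 mm) begins 54 mm behind the grasp point. The pads swing forward as they close: fully open they stand 13 mm farther back than shut.
Start: joints at [1.104, 0.353, 1.633, -0, 1.155, -0.002], TCP at [280.152, 558.698, 231.281] pointing down, gripper open.
Joint ranges: [-2.63, 2.63], [-0.92, 2.1], [0.06, 2.66], [-1.3, 4.44], [0, 2.69], [-3.02, 3.02]. Speed limits (rad/s): [2.22, 2.22, 2.79, 3.14, 3.14, 3.14].

### API

Orientations are given as [roll, pitch, yaw] about the fixed x, y, z axes, in that order (R = Rz(yaw) Ry(pitch) Rx(roll)).
In Python, from rig import r gives the robot as it stands.
- The arm moves only by the tool jog_arm, never from a script. Its argument "increments" is text: rows parted by semicolons, each of 7 numbers parted by spaces: the shift along the tool's x, y, z in cm, then the turn, a rotation vector about the tool's x, y, z in rad, then the opening, from -1 (shut) to 1 (fully open). A call has exactly 8 rows; each row shifts and turns the commanded pose from where the row before left it, along the tool's axes as they then stand; what a row does not reach is not made up. A row lasts 1/10 s, in which the tool goes at most 50 mm and 8.59 degrees, less where a joint would pass 70% of its speed; a pose out of reach is approached as far as the arm can. A call with a gripper value outside its range is refused whole. The fingers move at their own pace and stop on an object; "squeeze" is the grip in N (left out, the last holds). Time passes only in rows, so rows that do not move let the fingers close, or fill a call up. It gives the time, the measured TCP pose, the force and the opening at its end, in the units of the state.
- r.sense(): the state, without advancing time (a new reading comes with each control period).
- r.grab_frame(name): name is "scene" or "top"; returns the picture (420x560x3 uint8, red, green, blue); there is no depth.
- r.camera_info(name): a dict with "K" (3x3 intrinsics, pixels), "rvec" (rotation vector, rad) and "tvec" (3), from world to camera coordinates, as OpenCV has them. Camera axes: x right, y down, z forward; pixel columns grow to the right and rows downward; lengths in mm; the calibration is good to about 2 mm. A picture is of the moment at which its call begins. camera_info takes no time and is no camera call.
- r.sign_off(): hands the job in, once; it reports no verdict.
The state is a dict: "clock": time; "qpos": joint angles; "qvel": joint speeds; "joint_efforts": joint torques, N m; "eef_pos": TCP position; "tcp_rot": TCP orientation; "contact_force": force on the tool from outside, world axes, zero at the start; "wrist_torque": the same for the moment, N m; "opening": opening from 0.0 (shut) to 1.0 (fully open).
Only numpy, scipy, OpenCV 4.12 (cv2) and the standard library are available. Lean on these libraries where they do the work, as an engineer would, in place of code of your own. Each camera call takes 0.05 s, during which the arm holds its last target.

### The job

Push the sample tote along the roller lane, without lifting, tipping or ramming it, until it is fully home against the end stop of the blue bay and the orange catch has sprung up behind it. Then raise its lid by its grip bar and hold it open at 60 degrees so that a colleague can check in the vials; the lid falls shut by itself, so finish while still holding it there and do not let go. Leave the bottles, the timer and the red marker where they are.

Things in the scene. Friction and masses are not known exactly. Their poses are not given: they have to be found in the camera images.
- lane: roller lane fixed on the worktop, 640 mm long along its y (310 to its +y end), 145 wide, with free-turning 25 mm steel rollers. Origin on the worktop; x across it (away from the robot), y along it: the blue bay is at its -y end, push the tote towards -y. Roller tops 57.5 mm above the worktop; black guides 120 mm apart stand 18 mm above the rollers. Turned by up to 0.13 rad
- bay_seat (a point): the point on the roller tops (57.5 mm above the worktop) where the middle of the tote's underside lies when the tote is fully home in the blue bay, touching the two rubber bumpers of the end stop; axes as the lane's
- pawl (a joint): orange catch in mid-lane at the mouth of the bay, a sprung ramp: 0 = up (its tooth stands 9 mm above the rollers), about 0.2 rad = pressed down by a tote rolling over it. Rolling over it takes a few N at most; once the tote is past, it springs back to 0 and leaves the tote 4 mm of play between tooth and end stop
- tote_centre (a point): centre of the tote's body, 37.5 mm above its underside: grey plastic tote 210 mm long along its own y (along the lane), 112 wide along its x, 75 high without the lid, about 1.7 kg with lid, rack and vials. It rides on the rollers with 4 mm of play at each guide. Axes as the lane's
- tote_tail (a point): middle of the tote's outer end wall that faces away from the bay (its +y end), 45 mm above its underside: a good place to push, towards the tote's -y. A 2 mm rim stands out round the tote just below the lid
- tote_lid (a joint): angle of the tote's blue-framed clear lid about its hinge: 0 = shut, grows as it opens, 1.047 rad = 60 degrees, 1.92 rad = fully back. It has no stay and little friction (about 0.2 kg): let go below upright it falls shut
- lid_hinge (a point): middle of the lid's hinge axis, which runs along the tote's y axis on the rim of the side away from the robot (58 mm to +x of the tote's middle, 77 mm above its underside)
- grip_bar (a point): middle of the lid's grip bar: a free-turning black sleeve, 12 mm thick, 70 long, on a steel bow in front of the lid's edge on the robot's side, parallel to the hinge. Lid shut: its axis is 150 mm to -x of the hinge axis, 26 above it, 26 clear of the lid's edge, 80 clear below. Fingers can straddle it from above, one on the robot's side, one between bar and lid; the lid can turn in the grip
- clear_bottle: clear bottle with a blue cap, 56 mm wide, 104 mm high, origin under its middle; stands beyond the lane, leave alone
- amber_bottle: amber bottle with a black cap, 56 mm wide, 109 mm high, origin under its middle; stands beyond the lane, leave alone
- timer: grey bench timer, 24x62x60 mm, origin under its middle; stands beyond the lane, leave alone
- red_marker: red and white marker pen lying on the worktop, 130 mm long, 16 mm thick, origin under its middle; leave alone

How it is judged (in metres and radians):
On the way, in this order (a step that is already met when the one before it is completed fails the run):
1. the tote is fully home in the bay with the catch up behind it (y of tote_centre in the frame of bay_seat between -0.005 and 0.007 m and z of tote_centre in the frame of bay_seat below 0.045 m and value of joint pawl below 0.05 rad and value of joint tote_lid below 0.5 rad), for 0.2 s.
2. the lid is held by the fingers at 60 degrees, give or take 8 (value of joint tote_lid between 0.907 and 1.187 rad and contact force between tote_lid and the fingers above 0.2 N), for 0.3 s.
At the end, for the whole second after the job is handed in: The fingers still hold the lid at rest at 60 degrees give or take 8 (0.907 to 1.187 rad), pressing it with over 0.2 N, nothing else carrying it; the tote sits level on the rollers within 7 mm of fully home, the orange catch up behind it (all of step 2 and velocity of joint tote_lid between -0.1 and 0.1 rad/s and y of tote_centre in the frame of bay_seat between -0.005 and 0.007 m and z of tote_centre in the frame of bay_seat below 0.045 m and value of joint pawl below 0.05 rad and angle between tote_centre's own z axis and vertical below 0.06 rad); the arm keeps its last pose, push and grip.
It fails at once if the tote is tipped by more than 9 degrees (angle between tote_centre's own z axis and vertical above 0.16 rad).
It fails at once if the tote is lifted more than 20 mm off the rollers (z of tote_centre in the frame of bay_seat above 0.0575 m).
It fails at once if the tote is rammed (faster than 0.5 m/s) (linear speed of tote above 0.5 m/s).
It fails at once if a bottle, the timer or the marker is moved by more than 25 mm or knocked over (distance of any of clear_bottle, amber_bottle, timer, red_marker from where it was at the start of the episode above 0.025 m or angle between any of clear_bottle, amber_bottle, timer's own z axis and vertical above 0.5 rad).
It also fails if it takes over 51 s, if anything falls off the work surface, if the arm or the gripper's body presses on something with over 40 N, if the wrist force passes 120 N, or if a joint passes its speed limit or range.

## Working session

There is one attempt and no reset: what is moved stays moved. The work goes in short steps, Python scripts to look and compute and a tool call to move; the robot and the scene stay as the last step left them, time stands still between calls to the robot, and variables do not carry over. Pictures are saved under pics/ and viewed, and the job is handed in when it is done.

Besides the shell and the picture viewer there is one more tool, called after "Call:" as name(argument=value, ...), one argument or row to a line, values as JSON. jog_arm: Moves the arm, as the interface text tells. Its arguments: {"type":"object","properties":{"increments":{"type":"string"},"squeeze":{"type":"number"}},"required":["increments"]}

```bash
ls; mkdir -p pics; python3 - <<'E'
from rig import r
import cv2
s=r.sense(); print(s)
for n in ("scene","top"):
    im=r.grab_frame(n); cv2.imwrite(f"pics/{n}0.png",im[:,:,::-1]); c=r.camera_info(n); print(n,c)
E
```

```text
pics
{'clock': 0.0, 'qpos': array([ 1.10355352e+00,  3.53678202e-01,  1.63413284e+00,  1.50428787e-05,
        1.15517501e+00, -2.40869690e-03]), 'qvel': array([ 2.09723661e-04,  3.15037896e-06, -1.26134312e-03, -1.04044942e-03,
       -2.81790793e-05, -1.59993121e-04]), 'joint_efforts': array([ 2.06923673e-03, -6.05244827e+01, -3.42051923e+01,  1.81638256e-04,
        9.30861424e-03,  3.60997956e-05]), 'eef_pos': array([279.96107742, 558.26613376, 230.54345234]), 'tcp_rot': array([-3.14019929e+00, -1.71099777e-05,  2.67675245e+00]), 'contact_force': array([-0.4269345 ,  0.26504291,  0.88837383]), 'wrist_torque': array([-0.08185069,  0.02620852, -0.0328761 ]), 'opening': 0.9962661610289522}
scene {'K': array([[501.60642774,   0.        , 273.26960345],
       [  0.        , 501.60642774, 218.70506437],
       [  0.        ,   0.        ,   1.        ]]), 'rvec': array([ 1.19518628, -1.90590171,  1.2217312 ]), 'tvec': array([ 287.45358479,  285.67201871, 1185.66830134])}
top {'K': array([[421.91832159,   0.        , 278.35432938],
       [  0.        , 421.91832159, 209.202403  ],
       [  0.        ,   0.        ,   1.        ]]), 'rvec': array([ 2.20358732, -2.19108269,  0.03386344]), 'tvec': array([  64.34371687,  509.42265646, 1189.64076282])}
```

View pics/scene0.png

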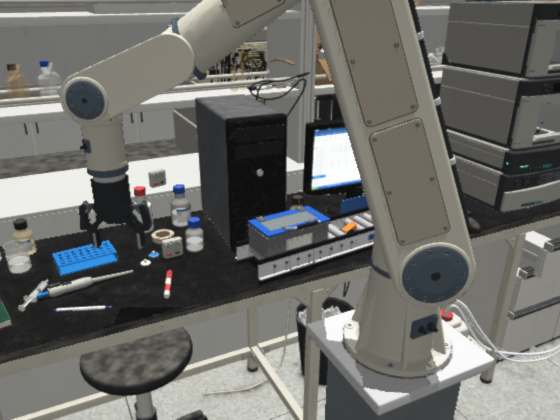

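View pics/top0.png

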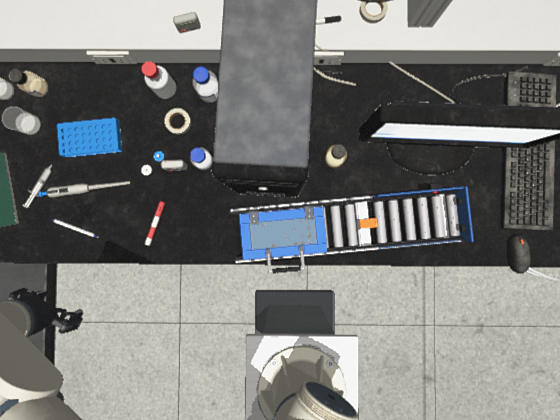

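```bash
cat > h.py <<'E'
import numpy as np, cv2
from rig import r
def cam(n):
    c=r.camera_info(n); R,_=cv2.Rodrigues(np.array(c["rvec"])); return np.array(c["K"]),R,np.array(c["tvec"]).ravel()
def proj(n,p):
    K,R,t=cam(n); q=(K@(R@np.atleast_2d(p).T+t[:,None])).T; return q[:,:2]/q[:,2:]
def ray(n,uv,z):
    K,R,t=cam(n); uv=np.atleast_2d(uv).astype(float); d=(R.T@np.linalg.inv(K)@np.c_[uv,np.ones(len(uv))].T).T
    o=-R.T@t; return o+d*((z-o[2])/d[:,2])[:,None]
E
python3 - <<'E'
from h import *
a=cv2.imread("pics/top0.png"); c=a[170:290,220:490]; cv2.imwrite("pics/z0.png",cv2.resize(c,None,fx=2.96,fy=2.96,interpolation=cv2.INTER_CUBIC))
print(proj("top",[[0,0,0],[300,0,60]]))
hsv=cv2.cvtColor(a,cv2.COLOR_BGR2HSV)
m=cv2.inRange(hsv,(100,120,60),(125,255,255)); m[:170]=0;m[:,:230]=0
n,l,s,ce=cv2.connectedComponentsWithStats(m)
for i in range(1,n):
    if s[i,4]>20: print(s[i],ce[i],cv2.minAreaRect(np.argwhere(l==i)[:,::-1].astype(np.float32)))
m=cv2.inRange(hsv,(5,150,120),(20,255,255)); m[:170]=0
n,l,s,ce=cv2.connectedComponentsWithStats(m)
for i in range(1,n):
    if s[i,4]>20: print('o',s[i],ce[i],ray("top",ce[i],62))
b=cv2.imread("pics/scene0.png")[170:290,200:400]; cv2.imwrite("pics/z1.png",cv2.resize(b,None,fx=4,fy=4,interpolation=cv2.INTER_CUBIC))
E
```

```text
[[301.17448978 389.87438307]
 [302.59924263 285.82340754]]
[374 186 100  56 814] [449.8968059  206.95823096] ((423.6210021972656, 217.37167358398438), (55.75397491455078, 95.27689361572266), 84.95755004882812)
[304 207  24  47 542] [317.76752768 233.78782288] ((313.89117431640625, 230.08526611328125), (45.40433120727539, 23.085647583007812), 85.60128784179688)
[258 208  47  14 436] [281.13761468 214.87385321] ((281.0337219238281, 214.85394287109375), (9.480910301208496, 46.45645523071289), 84.5596694946289)
[239 214  27  46 584] [247.8390411 239.7260274] ((251.74256896972656, 235.9257354736328), (45.77170944213867, 23.781389236450195), 84.2894058227539)
[271 246  28  12 258] [284.24031008 250.98449612] ((284.4328918457031, 250.8963165283203), (9.386680603027344, 28.049610137939453), 83.6598129272461)
o [360 218  17  10 143] [368.54545455 222.72727273] [[ 471.64275475 -178.12344131   62.        ]]
```

View pics/z0.png

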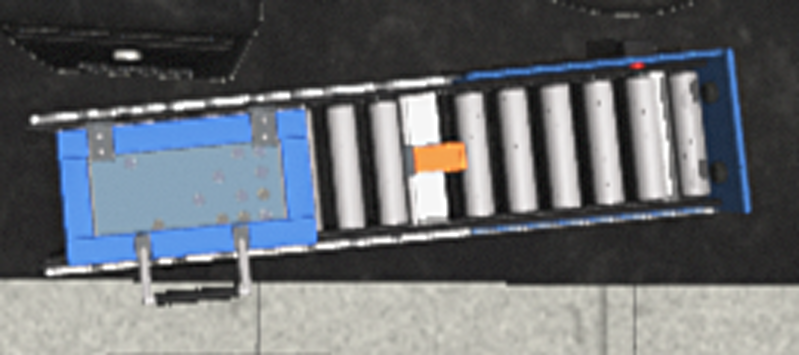

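View pics/z1.png

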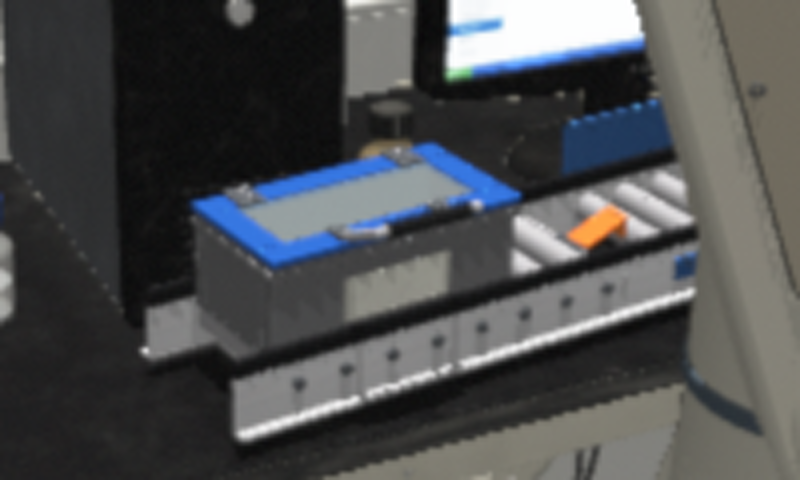

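```bash
python3 - <<'E'
from h import *
f=lambda p:np.array(p)/2.96+[220,170]
L=ray("top",f([(57,128),(305,107),(316,247),(68,265)]),139)
print("lid",L,L.mean(0)); 
for i in range(4): print(np.linalg.norm(L[i]-L[i-1]))
print("ang",np.arctan2(*( (L[0]-L[1])[:2])),np.arctan2(*( (L[3]-L[2])[:2])))
G=ray("top",f([(33,120),(47,270),(450,80),(714,209)]),75.5);print("guide",G)
B=ray("top",f([(703,90),(712,172),(690,100),(697,170)]),85);print("bump",B)
P=ray("top",f([(466,144),(468,168),(414,147),(416,173)]),66);print("pawl",P)
g=ray("top",f([(150,297),(243,291)]),57.5+77+26);print("grip",g)
for n,p in (("stop",[(733,50),(748,210)]),): print(ray("top",f(p),120))
E
```

```text
lid [[493.16193541 165.36719083 139.        ]
 [512.3615447  -47.2105897  139.        ]
 [392.81786029 -56.79107305 139.        ]
 [376.13578825 154.84904209 139.        ]] [443.61928216  54.05364254 139.        ]
117.49787476180249
213.44305510040053
119.92697003667075
212.29656113008974
ang -0.09007365352692563 -0.07866018914322014
guide [[ 502.17504445  193.71666824   75.5       ]
 [ 366.41986264  179.64028979   75.5       ]
 [ 540.6172629  -184.87430843   75.5       ]
 [ 425.20793689 -422.39071232   75.5       ]]
bump [[ 532.15290256 -409.71769168   85.        ]
 [ 458.59167379 -416.95850509   85.        ]
 [ 523.09287984 -397.98437283   85.        ]
 [ 460.3035043  -403.58300772   85.        ]]
pawl [[ 482.77190801 -201.32147403   66.        ]
 [ 460.87493662 -203.06970622   66.        ]
 [ 479.75971262 -153.88732548   66.        ]
 [ 456.03504275 -155.66916955   66.        ]]
grip [[351.66455679  84.04968311 160.5       ]
 [357.17655118   6.37249862 160.5       ]]
[[ 565.01887996 -421.62065304  120.        ]
 [ 425.96123698 -432.94199333  120.        ]]
```

Call:
jog_arm(
  increments="0 0 0 0 0 0.127 -1;0 0 0 0 0 0.127 -1;0 0 0 0 0 0.127 -1;0 0 0 0 0 0.127 -1;0 0 0 0 0 0.127 -1;0 0 0 0 0 0.127 -1;0 0 0 0 0 0.127 -1;0 0 0 0 0 0.127 -1",
)

```text
clock: 0.9
eef_pos: [280.0, 558.4, 230.8]
tcp_rot: [-3.141, 0.001, 1.656]
contact_force: [-0.1, 0.2, 0.2]
opening: 0.003
```

Call:
jog_arm(
  increments="-3 1 0 0 0 0 -1;-4 1.5 0 0 0 0 -1;-4 1.5 0 0 0 0 -1;-4 1.5 0 0 0 0 -1;-4 1.5 0 0 0 0 -1;-4 1.5 0 0 0 0 -1;-4 1.5 0 0 0 0 -1;-4 1.5 0 0 0 0 -1",
)

```text
clock: 1.7
eef_pos: [422.8, 258.6, 231.2]
tcp_rot: [-3.141, 0.0, 1.661]
contact_force: [1.4, 0.1, 0.8]
opening: -0.001
```

Call:
jog_arm(
  increments="-3 0.2 0 0 0 0 -1;-3 0.2 0 0 0 0 -1;0 0 2 0 0 0 -1;0 0 2.5 0 0 0 -1;0 0 2.5 0 0 0 -1;0 0 2.5 0 0 0 -1;0 0 2 0 0 0 -1;0 0 1.5 0 0 0 -1",
)

```text
clock: 2.5
eef_pos: [431.2, 200.5, 99.8]
tcp_rot: [-3.14, 0.001, 1.661]
contact_force: [0.3, 0.7, 0.1]
opening: -0.0
```

```bash
python3 - <<'E'
from h import *
a=r.grab_frame("top")[:,:,::-1]; c=a[170:290,200:470]; cv2.imwrite("pics/z2.png",cv2.resize(c,None,fx=2.96,fy=2.96,interpolation=cv2.INTER_CUBIC))
b=r.grab_frame("scene")[:,:,::-1][150:290,200:400]; cv2.imwrite("pics/z3.png",cv2.resize(b,None,fx=4,fy=4,interpolation=cv2.INTER_CUBIC))
print(r.sense()["eef_pos"])
E
```

```text
[430.40628277 200.18170491  99.41205935]
```

View pics/z2.png

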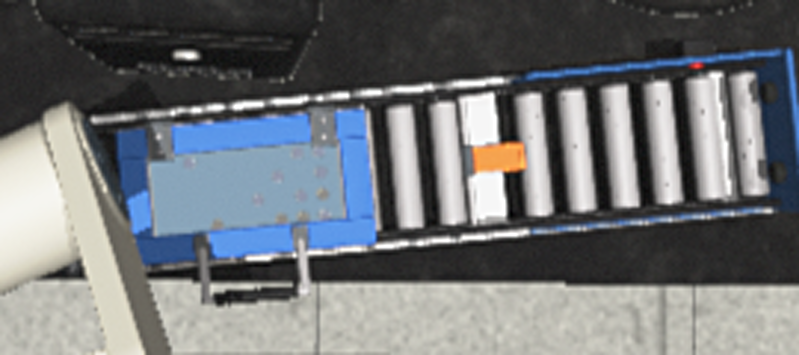

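View pics/z3.png

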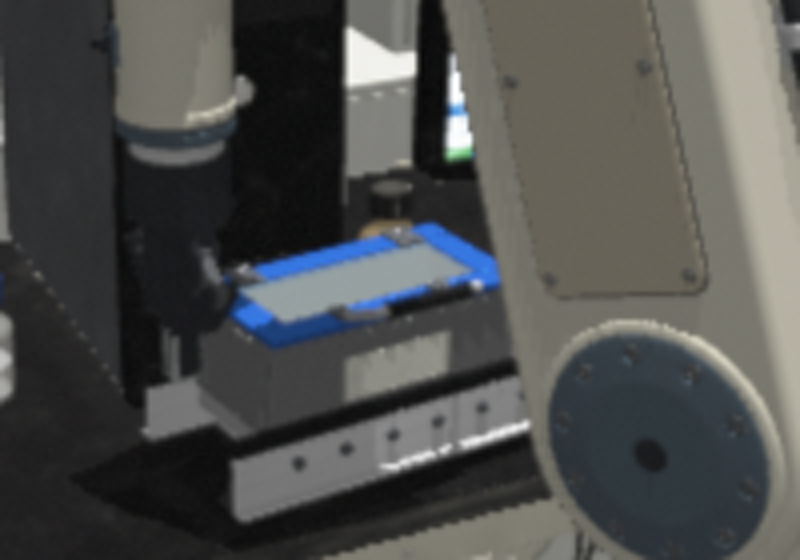

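Call:
jog_arm(
  increments="-1 0 0 0 0 0 -1;-0.5 0 0 0 0 0 -1;-0.5 0 0 0 0 0 -1;-0.5 0 0 0 0 0 -1;-0.5 0 0 0 0 0 -1;-0.7 0 0 0 0 0 -1;-0.9 0 0 0 0 0 -1;-1 0 0 0 0 0 -1",
)

```text
clock: 3.4
eef_pos: [437.2, 144.5, 101.4]
tcp_rot: [3.141, -0.0, 1.661]
contact_force: [0.5, 2.7, 0.8]
opening: -0.0
```

Call:
jog_arm(
  increments="-1.2 0 0 0 0 0 -1;-1.2 0 0 0 0 0 -1;-1.2 0 0 0 0 0 -1;-1.2 0 0 0 0 0 -1;-1.2 0 0 0 0 0 -1;-1.2 0 0 0 0 0 -1;-1.2 0 0 0 0 0 -1;-1.2 0 0 0 0 0 -1",
)

```text
clock: 4.2
eef_pos: [445.6, 48.5, 101.3]
tcp_rot: [-3.142, -0.0, 1.661]
contact_force: [0.4, 4.3, 0.7]
opening: -0.0
```

```bash
python3 - <<'E'
from h import *
a=r.grab_frame("top")[:,:,::-1]; c=a[170:290,220:490]; cv2.imwrite("pics/z4.png",cv2.resize(c,None,fx=2.96,fy=2.96,interpolation=cv2.INTER_CUBIC))
s=r.sense();print(s["eef_pos"],s["contact_force"])
E
```

```text
[445.56761769  47.34978237 101.23110301] [ 0.06458327 -0.28005976  0.14091235]
```

View pics/z4.png

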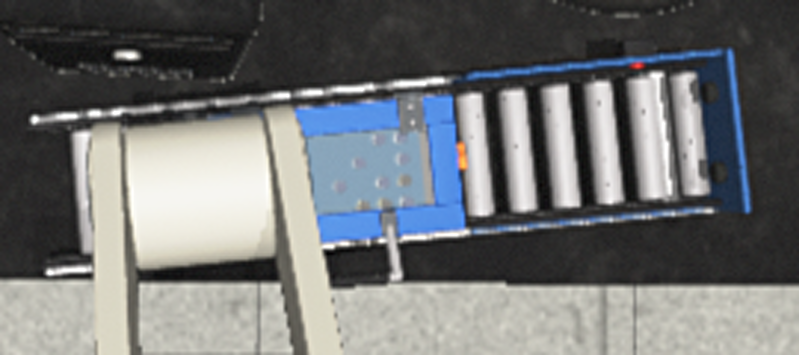

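Call:
jog_arm(
  increments="-0.6 0 0 0 0 0 -1;-1 0 0 0 0 0 -1;-1.2 0 0 0 0 0 -1;-1.2 0 0 0 0 0 -1;-1.2 0 0 0 0 0 -1;-1.2 0 0 0 0 0 -1;-1.2 0 0 0 0 0 -1;-1.2 0 0 0 0 0 -1",
)

```text
clock: 5.05
eef_pos: [453.5, -39.2, 101.3]
tcp_rot: [-3.142, -0.0, 1.661]
contact_force: [0.9, 3.2, 0.2]
opening: 0.002
```

Call:
jog_arm(
  increments="-1.2 0 0 0 0 0 -1;-1.2 0 0 0 0 0 -1;-1.2 0 0 0 0 0 -1;-1.2 0 0 0 0 0 -1;-1.2 0 0 0 0 0 -1;-1 0 0 0 0 0 -1;-0.8 0 0 0 0 0 -1;-0.7 0 0 0 0 0 -1",
)

```text
clock: 5.85
eef_pos: [461.0, -123.5, 101.2]
tcp_rot: [-3.141, -0.0, 1.661]
contact_force: [0.4, 2.4, -0.4]
opening: -0.0
```

Call:
jog_arm(
  increments="-0.6 0 0 0 0 0 -1;-0.6 0 0 0 0 0 -1;-0.6 0 0 0 0 0 -1;-0.6 0 0 0 0 0 -1;-0.6 0 0 0 0 0 -1;-0.5 0 0 0 0 0 -1;-0.5 0 0 0 0 0 -1;-0.4 0 0 0 0 0 -1",
)

```text
clock: 6.65
eef_pos: [465.1, -167.0, 101.3]
tcp_rot: [3.142, 0.0, 1.661]
contact_force: [1.8, 2.2, -0.2]
opening: 0.005
```

Call:
jog_arm(
  increments="-0.4 0 0 0 0 0 -1;-0.4 0 0 0 0 0 -1;-0.3 0 0 0 0 0 -1;-0.3 0 0 0 0 0 -1;-0.2 0 0 0 0 0 -1;-0.2 0 0 0 0 0 -1;0 0 0 0 0 0 -1;0 0 0 0 0 0 -1",
)

```text
clock: 7.45
eef_pos: [466.6, -184.7, 101.3]
tcp_rot: [-3.141, 0.0, 1.661]
contact_force: [0.0, 0.8, 0.4]
opening: 0.004
```

```bash
python3 - <<'E'
from h import *
a=r.grab_frame("top")[:,:,::-1]; c=a[170:290,220:490]; cv2.imwrite("pics/z5.png",cv2.resize(c,None,fx=2.96,fy=2.96,interpolation=cv2.INTER_CUBIC))
s=r.sense();print(s["eef_pos"],s["contact_force"])
E
```

```text
[ 466.64521031 -184.67841539  101.29042301] [ 0.14998512  0.2578838  -0.34946207]
```

View pics/z5.png

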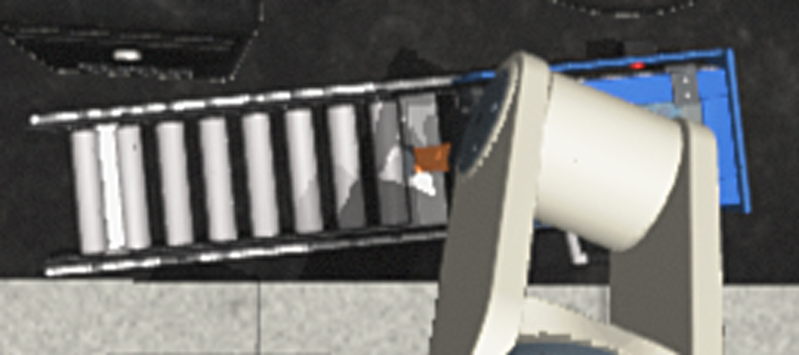

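Call:
jog_arm(
  increments="-0.2 0 0 0 0 0 -1;-0.2 0 0 0 0 0 -1;-0.2 0 0 0 0 0 -1;-0.2 0 0 0 0 0 -1;-0.1 0 0 0 0 0 -1;-0.1 0 0 0 0 0 -1;0 0 0 0 0 0 -1;0 0 0 0 0 0 -1",
)

```text
clock: 8.3
eef_pos: [466.2, -190.0, 101.0]
tcp_rot: [-3.139, -0.008, 1.659]
contact_force: [0.6, 30.1, 10.3]
opening: -0.003
```

Call:
jog_arm(
  increments="1 0 0 0 0 0 -1;2 0 0 0 0 0 -1;3 0 0 0 0 0 -1;0 0 -3 0 0 0 -1;0 0 -4 0 0 0 -1;0 0 -4 0 0 0 -1;0 -2 -2 0 0 0 -0.3;0 -3 0 0 0 0 -0.3",
)

```text
clock: 9.1
eef_pos: [414.9, -140.3, 234.6]
tcp_rot: [3.135, 0.003, 1.662]
contact_force: [-0.1, 0.2, -0.2]
opening: 0.331
```

Call:
jog_arm(
  increments="1 -4 0 0 0 0 -0.3;2 -4 0 0 0 0 -0.3;3 0 0 0 0 0 -0.3;4 0 0 0 0 0 -0.3;3 0 0 0 0 0 -0.3;0 0 0 0 0 0 -0.3;0 0 0 0 0 0 -0.3;0 0 0 0 0 0 -0.3",
)

```text
clock: 9.9
eef_pos: [321.3, -17.6, 231.4]
tcp_rot: [3.141, 0.001, 1.661]
contact_force: [0.8, 0.0, -0.0]
opening: 0.35
```

```bash
python3 - <<'E'
from h import *
a=r.grab_frame("top")[:,:,::-1]; c=a[170:290,220:490]; cv2.imwrite("pics/z6.png",cv2.resize(c,None,fx=2.96,fy=2.96,interpolation=cv2.INTER_CUBIC))
b=r.grab_frame("scene")[:,:,::-1]; cv2.imwrite("pics/z7.png",b)
s=r.sense();print(s["eef_pos"],s["contact_force"],s["opening"])
E
```

```text
[321.2296234  -17.75275162 231.26666225] [0.47921036 0.4106424  0.37193232] 0.3480547264483152
```

View pics/z6.png

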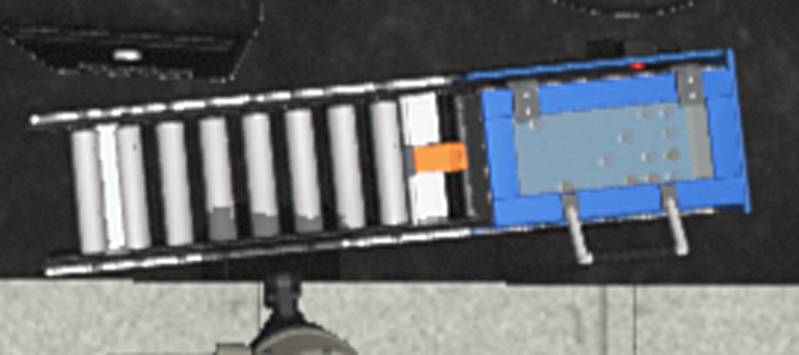

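View pics/z7.png

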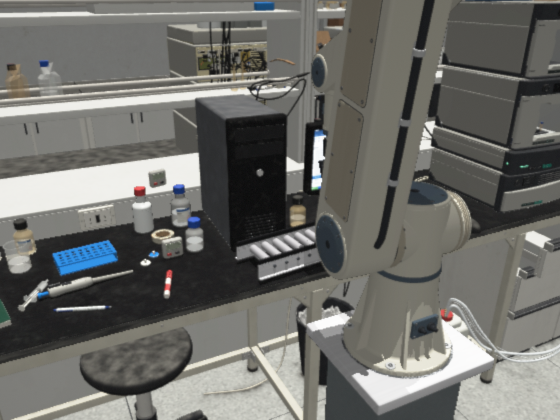

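```bash
python3 - <<'E'
from h import *
f=lambda p:np.array(p)/2.96+[220,170]
g=ray("top",f([(588,258),(683,250)]),160.5);print("grip",g,g.mean(0))
L=ray("top",f([(483,92),(730,68),(744,208),(493,225)]),139);print(L,L.mean(0))
c=L.mean(0)[:2];print(c-92*np.array([.996,.088]))
print("pawlpx", )
c=cv2.imread("pics/z6.png")[150:290,520:740];cv2.imwrite("pics/z8.png",cv2.resize(c,None,fx=3.6,fy=3.6))
E
```

```text
grip [[ 386.50962578 -281.25659528  160.5       ]
 [ 393.67005593 -360.32000133  160.5       ]] [ 390.08984085 -320.78829831  160.5       ]
[[ 526.0556415  -199.52058977  139.        ]
 [ 547.75716649 -410.53591409  139.        ]
 [ 428.26645438 -421.02508186  139.        ]
 [ 412.48579261 -207.58789517  139.        ]] [ 478.64126375 -309.66737022  139.        ]
[ 387.00926375 -317.76337022]
pawlpx
```

View pics/z8.png

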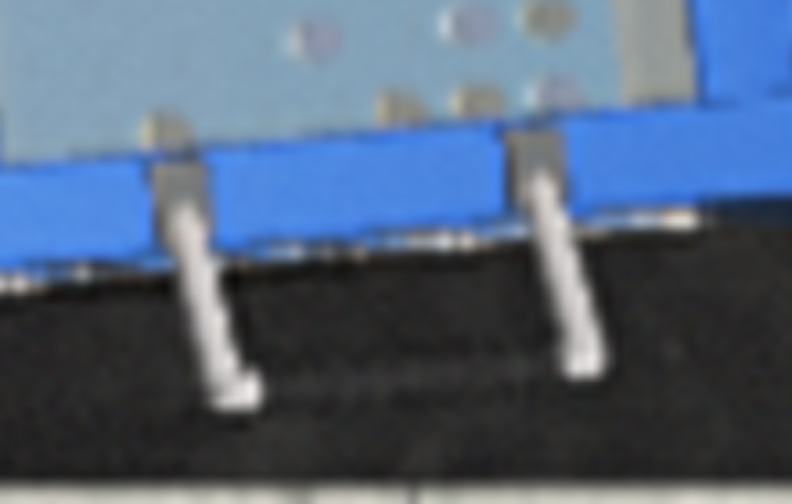

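Call:
jog_arm(
  increments="-3 0.4 0 0 0 0 -0.3;-4 0.6 0 0 0 0 -0.3;-4.2 0.5 0 0 0 0 -0.3;-4.2 0.5 0 0 0 0 -0.3;-4.2 0.5 0 0 0 0 -0.3;-4.2 0.5 0 0 0 0 -0.3;-4 0.5 0 0 0 0 -0.3;-2.9 0.5 0 0 0 0 -0.3",
)

```text
clock: 10.8
eef_pos: [388.0, -322.7, 231.0]
tcp_rot: [-3.141, 0.0, 1.658]
contact_force: [1.3, 0.2, 0.7]
opening: 0.351
```

Call:
jog_arm(
  increments="0 0 1 0 0 0 -0.3;0 0 1.5 0 0 0 -0.3;0 0 1.5 0 0 0 -0.3;0 0 0.6 0 0 0 -0.3;0 0 0 0 0 0 -0.3;0 0 0 0 0 0 -0.3;0 0 0 0 0 0 -0.3;0 0 0 0 0 0 -0.3",
)

```text
clock: 11.6
eef_pos: [388.8, -319.3, 185.9]
tcp_rot: [3.141, 0.001, 1.661]
contact_force: [0.4, -0.8, 0.2]
opening: 0.349
```

```bash
python3 - <<'E'
from h import *
a=r.grab_frame("top")[:,:,::-1]; c=a[170:290,290:490]; cv2.imwrite("pics/a1.png",cv2.resize(c,None,fx=4,fy=4,interpolation=cv2.INTER_CUBIC))
b=r.grab_frame("scene")[:,:,::-1]; cv2.imwrite("pics/a2.png",b)
s=r.sense();print(s["eef_pos"],s["contact_force"],s["opening"])
E
```

```text
[ 388.69776675 -319.2104076   185.75066903] [-0.67217052 -0.18914256  0.47779742] 0.34905506324784563
```

View pics/a1.png

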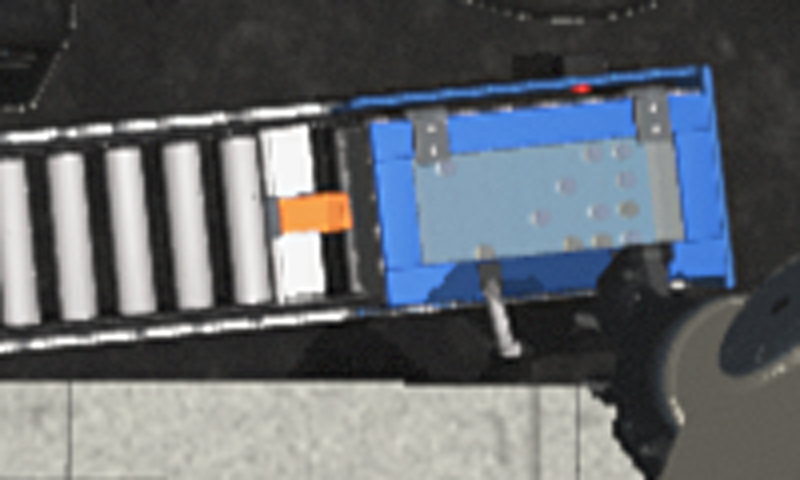

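View pics/a2.png

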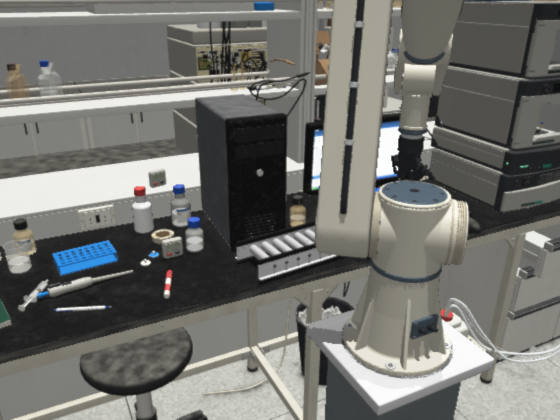

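Call:
jog_arm(
  increments="0 0 0.6 0 0 0 -0.3;0 0 0.6 0 0 0 -0.3;0 0 0.6 0 0 0 -0.3;0 0 0.4 0 0 0 -0.3;0 0 0.3 0 0 0 -0.3;0 0 0.2 0 0 0 -0.3;0 0 0 0 0 0 -0.3;0 0 0 0 0 0 -0.3",
)

```text
clock: 12.5
eef_pos: [388.6, -319.2, 158.4]
tcp_rot: [3.141, 0.0, 1.661]
contact_force: [-0.6, -0.4, 0.1]
opening: 0.347
```

Call:
jog_arm(
  increments="0 0 0.3 0 0 0 -0.3;0 0 0.3 0 0 0 -0.3;0 0 0.3 0 0 0 -0.3;0 0 0.2 0 0 0 -0.3;0 0 0.1 0 0 0 -0.3;0 0 0 0 0 0 -0.3;0 0 0 0 0 0 -0.3;0 0 0 0 0 0 -0.3",
)

```text
clock: 13.3
eef_pos: [388.5, -319.2, 146.4]
tcp_rot: [3.141, 0.0, 1.661]
contact_force: [-0.8, 0.4, -0.3]
opening: 0.353
```

Call:
jog_arm(
  increments="0 0 0 0 0 0 -0.6;0 0 0 0 0 0 -0.7;0 0 0 0 0 0 -1;0 0 0 0 0 0 -1;0 0 0 0 0 0 -1;0 0 0 0 0 0 -1;0 0 0 0 0 0 -1;0 0 0 0 0 0 -1",
  squeeze=40,
)

```text
clock: 14.1
eef_pos: [389.9, -319.3, 146.8]
tcp_rot: [3.139, 0.001, 1.661]
contact_force: [5.5, 1.8, -0.2]
opening: 0.124
```

```bash
python3 -c "
import numpy as np
R=np.hypot(150,26);a=np.arctan2(26,150)+np.r_[0,np.cumsum([.02,.04]+[.05]*6+[.05]*8+[.05]*5+[-.02+.04,-.0+.0,0])]
a=np.arctan2(26,150)+np.r_[0,.02,.06,.11+.05*np.arange(0,19),1.03,1.047]
y=-R*np.cos(a)/10;z=R*np.sin(a)/10
for i in range(1,len(a)):print(i,round(a[i]-a[0],3),np.round(y[i]-y[i-1],2),np.round(-(z[i]-z[i-1]),2), np.round(y[i]-y[0],2), np.round(z[i]-z[0],2))"
```

```text
1 0.02 0.05 -0.3 0.05 0.3
2 0.06 0.13 -0.6 0.18 0.89
3 0.11 0.19 -0.74 0.38 1.63
4 0.16 0.23 -0.73 0.61 2.36
5 0.21 0.27 -0.71 0.87 3.07
6 0.26 0.3 -0.7 1.17 3.77
7 0.31 0.34 -0.68 1.51 4.45
8 0.36 0.37 -0.67 1.88 5.12
9 0.41 0.4 -0.65 2.28 5.76
10 0.46 0.43 -0.63 2.71 6.39
11 0.51 0.46 -0.6 3.18 6.99
12 0.56 0.49 -0.58 3.67 7.57
13 0.61 0.52 -0.55 4.19 8.12
14 0.66 0.55 -0.53 4.74 8.65
15 0.71 0.58 -0.5 5.32 9.15
16 0.76 0.6 -0.47 5.92 9.62
17 0.81 0.62 -0.44 6.54 10.06
18 0.86 0.64 -0.41 7.18 10.46
19 0.91 0.66 -0.37 7.85 10.84
20 0.96 0.68 -0.34 8.53 11.18
21 1.01 0.7 -0.31 9.22 11.49
22 1.03 0.28 -0.11 9.51 11.6
23 1.047 0.24 -0.09 9.75 11.69
```

Call:
jog_arm(
  increments="0 0.15 -0.3 0 0 0 -1;0 0.13 -0.6 0 0 0 -1;0 0.2 -0.7 0 0 0 -1;0 0.2 -0.7 0 0 0 -1;0 0.3 -0.7 0 0 0 -1;0 0.3 -0.7 0 0 0 -1;0 0.35 -0.7 0 0 0 -1;0 0.35 -0.7 0 0 0 -1",
)

```text
clock: 14.9
eef_pos: [408.6, -317.3, 197.8]
tcp_rot: [3.141, 0.0, 1.661]
contact_force: [6.0, 0.3, -5.1]
opening: 0.122
```

```bash
python3 - <<'E'
from h import *
a=r.grab_frame("top")[:,:,::-1]; c=a[170:290,290:490]; cv2.imwrite("pics/b1.png",cv2.resize(c,None,fx=4,fy=4,interpolation=cv2.INTER_CUBIC))
s=r.sense();print(s["eef_pos"],s["contact_force"],s["opening"],s["wrist_torque"])
E
```

```text
[ 409.42602764 -317.4103587   198.85072761] [ 4.47835374  3.37021171 -0.99530451] 0.12313075890051722 [ 0.68224484 -0.54602407  0.0975564 ]
```

View pics/b1.png

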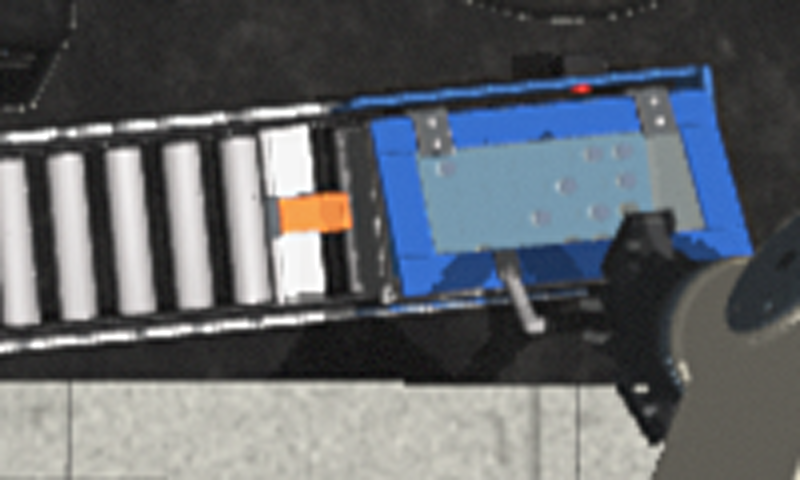

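Call:
jog_arm(
  increments="0 0.55 -0.65 0 0 0 -1;0 0.45 -0.65 0 0 0 -1;0 0.45 -0.6 0 0 0 -1;0 0.5 -0.6 0 0 0 -1;0 0.5 -0.55 0 0 0 -1;0 0.55 -0.5 0 0 0 -1;0 0.6 -0.5 0 0 0 -1;0 0.6 -0.45 0 0 0 -1",
)

```text
clock: 15.75
eef_pos: [449.9, -313.2, 243.0]
tcp_rot: [-3.14, -0.001, 1.661]
contact_force: [-6.9, 3.0, 6.3]
opening: 0.122
```

Call:
jog_arm(
  increments="0 0.5 -0.44 0 0 0 -1;0 0.6 -0.41 0 0 0 -1;0 0.65 -0.38 0 0 0 -1;0 0.65 -0.34 0 0 0 -1;0 0.65 -0.3 0 0 0 -1;0 0.3 -0.13 0 0 0 -1;0 0.15 -0.06 0 0 0 -1;0 0 0 0 0 0 -1",
)

```text
clock: 16.55
eef_pos: [485.6, -309.7, 263.2]
tcp_rot: [3.141, -0.001, 1.661]
contact_force: [-3.8, 5.9, 5.4]
opening: 0.122
```

```bash
python3 - <<'E'
from h import *
a=r.grab_frame("top")[:,:,::-1]; c=a[170:290,290:490]; cv2.imwrite("pics/c1.png",cv2.resize(c,None,fx=4,fy=4,interpolation=cv2.INTER_CUBIC))
b=r.grab_frame("scene")[:,:,::-1]; cv2.imwrite("pics/c2.png",b)
s=r.sense();print(s["eef_pos"],s["contact_force"],s["opening"],s["wrist_torque"],s["clock"])
E
```

```text
[ 485.47781645 -309.69348888  263.19850602] [-2.38346931  5.9686323   4.18665013] 0.12261204463401874 [0.95108933 0.42575546 0.04083211] 16.65
```

View pics/c1.png

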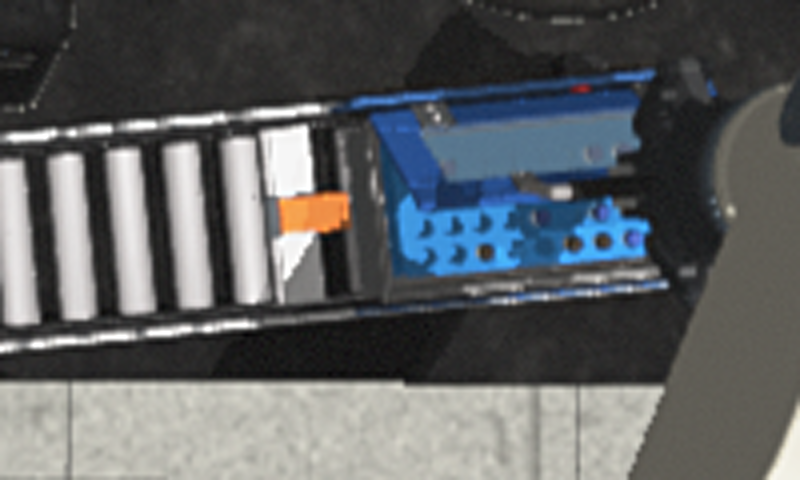

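View pics/c2.png

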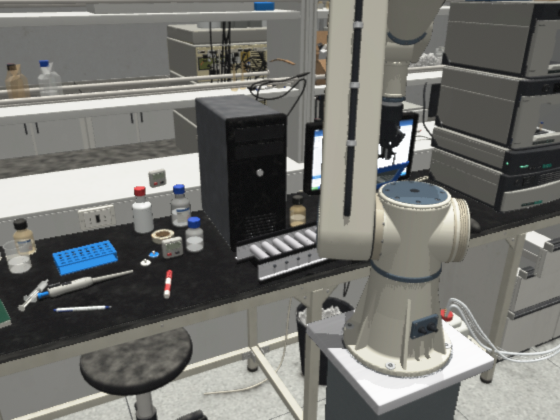

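```bash
python3 - <<'E'
from h import *
ex=np.array([.996,.09])
for z in (260,277,290): print(z,ray("top",(430.5,217.5),z)[0], ray("top",(430.5,217.5),z)[0,:2]@ex)
# same bar end when shut (b4 z6 588,258)
p=ray("top",np.array([585.5,257.8])/2.96+[220,170],160.5)[0];print(p,p[:2]@ex)
# tote +y tail edge now vs z6; pawl
f=lambda p:np.array(p)/4+[290,170]
print(ray("top",f([(372,122),(388,302)]),137),f([(372,122),(388,302)]))
s=r.sense();print(s["eef_pos"],s["contact_force"],s["qvel"].round(4))
E
```

```text
260 [ 482.47538403 -276.33032401  260.        ] 455.6757533301405
277 [ 482.10585046 -270.36383156  277.        ] 455.8446822134765
290 [ 481.82326596 -265.8012197   290.        ] 455.973863124263
[ 386.66241863 -279.17758392  160.5       ] 359.9897864037236
[[ 527.65166553 -199.56008524  137.        ]
 [ 413.69612158 -209.21306997  137.        ]] [[383.  200.5]
 [387.  245.5]]
[ 485.47781645 -309.69348888  263.19850602] [-2.38346931  5.9686323   4.18665013] [ 0.0008 -0.0005  0.0023 -0.     -0.0002 -0.0003]
```

Call:
jog_arm(
  increments="0 0.1 -0.05 0 0 0 -1;0 0 0 0 0 0 -1;0 0 0 0 0 0 -1;0 0 0 0 0 0 -1;0 0 0 0 0 0 -1;0 0 0 0 0 0 -1;0 0 0 0 0 0 -1;0 0 0 0 0 0 -1",
)

```text
clock: 17.45
eef_pos: [486.4, -309.6, 263.5]
tcp_rot: [3.141, -0.001, 1.661]
contact_force: [-2.7, 5.1, 3.5]
opening: 0.121
```

```bash
python3 - <<'E'
from h import *
s=r.sense();print(s["eef_pos"],s["contact_force"],s["opening"],abs(s["qvel"]).max())
print(r.sign_off())
E
```

```text
[ 486.35062801 -309.61180454  263.54971077] [-2.6640666   5.06206121  3.45888582] 0.12120373264970642 0.0012962991384151683
the job is handed in; nothing more can be done
None
```

I pushed the tote home against the end stop, then raised its lid by the grip bar to about 60 degrees. I signed the job off at about 17.5 s with the fingers still holding the bar.

- **Tote home:** the last push met the stop with about 30 N. The top picture after backing off showed the tote in the bay and the orange catch fully visible behind it. With the lid open, the tail edge was still within 2 mm of where it had been.
- **Lid angle:** the tool's path gives about 59 to 60 degrees, and the bar's movement in the top picture also gives about 59. I did not measure the lid surface itself.
- **Grip and rest:** the gripper stopped on the bar and the opening held steady at 0.12. The arm was at rest, with about 7 N between tool and lid. About 5 N of that presses the tote along the lane towards the stop.
- **Not directly measured:** the scene camera could not see the bay because the arm was in the way. Catch and tote were therefore checked from above and by force only. The bottles, the timer and the marker looked unmoved in the scene pictures.

No check failed or disagreed with another.

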